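# Draw a coffee capsule at the free outlet of a dispenser and put it in the mug

## Robot

A 7-joint arm with a two-finger parallel gripper is mounted at the origin on a cart in front of the work surface, level with it; the furniture and walls round the work are solid. World frame = base frame: x ahead of the robot, y to its left, z up, the work surface at z = 0. Lengths are in m, angles in rad, forces in N, time in s.
With the tool pointing down it reaches from about 0.425 to 0.875 m from the base axis. Payload 4.7 kg.
Tool frame: the origin (TCP) lies between the finger pads; the fingertips stand 22 mm ahead of it and the grasp point (between the pads) lies 3 mm ahead of it; z points along the fingers, y is the line along which they close (so a half turn about z gives the same grasp; the last joint's range is limited). The gripper opens to 87 mm and grips with 3 to 60 N. Pads are 19 mm wide; open, the fingers measure 117 mm over their backs; the gripper's body (75 mm by 190 mm) begins 51 mm behind the grasp point.
Start: joints at [1.347, 0.321, -0.07, 1.45, 0.023, 1.371, -0.057], TCP at [0.153, -0.632, 0.245] pointing down, gripper open.
Joint ranges: [-2.86, 2.86], [-0.3, 2.09], [-1.38, 1.24], [0.06, 2.45], [-1.56, 4.7], [0.09, 2.05], [-2.69, 2.69]. Speed limits (rad/s): [2.57, 2.57, 3.14, 3.14, 3.14, 3.14, 3.14].

## Interface

Orientations are given as a rotation vector (axis times angle).
In Python, from bench import ctrl gives the robot as it stands. The module is installed in compiled form; this text tells all that it offers.
- The arm moves only by the tool send_rows, never from a script. Its argument "motion" is a list of rows, each an object with "claw": the opening, from -1 (shut) to 1 (fully open); "slide": the shift along the tool's x, y, z in mm, a list of three; "delta_rot": the turn, a rotation vector about the tool's x, y, z in rad, a list of three. In form: [{"claw": claw, "slide": [x, y, z], "delta_rot": [ax, ay, az]}, ...]. A call has 1 to 5 rows; each row is the pose to reach, as a shift and turn from the pose commanded when the call began, along the tool's axes at that moment; what a row does not reach only later rows make up. A row lasts 1/10 s, in which the tool goes at most 50 mm and 8.59 degrees, less where a joint would pass 70% of its speed; a pose out of reach is approached as far as the arm can. A call with a gripper value outside its range is refused whole. The fingers move at their own pace and stop on an object; "grip_force" is the grip in N (left out, the last holds). Time passes only in rows, so rows that repeat a pose let the fingers close. It gives the time, the measured TCP pose, the force, the opening and the grip force at its end, in the units of the state.
- ctrl.get_state(): the state, without advancing time (a new reading comes with each control period).
- ctrl.get_image(name): name is "scene" or "side" or "wrist"; returns a dict with "color" (480x640x3 uint8, blue, green, red), "fx", "fy", "cx", "cy" (pixels), "pose" (4x4, takes a point from camera to world coordinates). Camera axes: x right, y down, z forward; pixel columns grow to the right and rows downward; lengths in m; the calibration is good to about 2 mm. A picture is of the moment at which its call begins. There is no depth.
- ctrl.close_job(): hands the job in; it is judged then, once.
The state is a dict: "time": time; "joint_positions": joint angles; "qd": joint speeds; "joint_torque": joint torques, N m; "position": TCP position; "tool_rot": TCP orientation; "ft_force": force on the tool from outside, world axes, zero at the start; "torque": the same for the moment, N m; "grip_width": opening from 0.0 (shut) to 1.0 (fully open); "grip_force": force on a finger pad.
Only numpy, scipy, OpenCV 4.12 (cv2) and the standard library are available. Lean on these libraries where they do the work, as an engineer would, in place of code of your own. Each camera call takes 0.05 s, during which the arm holds its last target. There are 200 camera calls.

## Task

Somebody's capsule is still waiting in one of the two outlets of the coffee-capsule dispenser; leave that one alone. Push the dispenser's spring-centred lever all the way over towards the empty outlet and hold it there until a fresh capsule has slid down to that outlet's stop, then let the lever come back to the middle so that the next capsule drops into its pocket. Then put the fresh capsule into the mug, without bumping the salt shaker or the spice jar; the mug stays standing where it is.

Things in the scene. Friction and masses are not known exactly. Their poses are not given: they have to be found in the camera images.
- dispenser: capsule dispenser, 200 wide, 255 deep, 230 mm high, fixed. Origin on the worktop below the middle of the line of its outlet stops; x to its back, y to its left, z up. Its slick steel deck rises to the back at 30 degrees: the point u up the slope, n off the deck has x = 0.866u - 0.5n, z = 0.016 + 0.5u + 0.866n (m). One lane of capsules comes down the middle (y = 0) to the pocket under the lever
- free_outlet (a point): where the centre of a capsule's base comes to rest at the empty outlet (left or right, it changes), up to 6 mm off sideways. The outlets lie at y = +60 and -60 mm: open channels 61 mm wide with 9 mm high side rails, from the windows at u = 80 mm down to a 28 mm high stop at u = 0; this point is at u = 26 mm on the deck
- fascia_top (a point): middle of the top edge of the wooden fascia over the outlet windows: 197 mm wide along y, u 74 to 80 mm, n 47 to 78 mm, with posts at its ends (y = +-95 mm) down to the deck. It overhangs the outlets: a vertical gripper there would hit it, one tilted 30 degrees with the slope (square to the deck) clears it
- lever (a joint): dark steel arm that swings in the plane of the deck. 0 = middle, held by a spring; + = grip to the dispenser's left (+y), - = right; stops at +-0.345 rad (grip 57 mm aside). Takes about 5 N at the grip at full travel; let go, a damper brings it back within 1 s. Its pocket carries one capsule to that side's window, where it slides out by itself beyond about 0.27 rad; gates shut the lane meanwhile
- lever_grip (a point): middle of the lever's upright black grip, round, 25 mm thick (27 near the top), 50 mm long, its axis square to the deck, so it leans 30 degrees towards the outlets. It stands over the pocket, 170 mm from the pivot axis, from n = 68 to 118 mm; this point is at n = 97 mm and moves with the lever. The arm below it lies at n = 46 to 56 mm
- lever_pivot (a point): fixed point on the deck (u = 276 mm, y = 0, n = 0) below the lever's pivot; the lever turns about the line through it square to the deck. A wooden bridge, 71 mm wide, stands over it up to n = 83 mm
- pocket (a point): fixed point on the deck (u = 106 mm, y = 0) where the centre of a capsule's base stands in the pocket when the lever is in the middle; give or take 3 mm
- capsule: the capsule in the pocket at the start, the one to draw: a white coffee capsule standing upside down, a cone 51 mm in diameter at the base and 36 mm at the top, 43 mm high, 12 g. Origin: centre of the base; z along its axis, at first normal to the deck (30 degrees from vertical). It can be gripped round the cup
- capsule_2: the next capsule, alike, standing behind the first in the lane; it slides down 51 mm into the pocket when the emptied lever is back in the middle
- waiting_capsule: somebody's capsule, alike, standing at the stop of the other outlet; to be left alone
- mug: white stacking mug, 83 mm in diameter and 70 mm high, with a loop handle; loose. Origin on the worktop: the cup's axis lies 18.5 mm from it towards the mug's own -y, the handle reaches 59 mm towards +y. The mouth is 76 mm wide, the inside narrows to 64 mm at the bottom, which is 8 mm above the worktop
- mug_mouth (a point): middle of the mug's mouth, level with the rim (70 mm above the worktop)
- salt_shaker: glass salt shaker with a grey cap, 44 mm in diameter, 90 mm high; origin at the middle of its underside. Stands near the mug
- spice_jar: spice jar with a black cap, 41 mm in diameter, 105 mm high; origin at the middle of its underside. Stands near the mug
- knife_block: wooden knife block, fixed, left of and behind the work. Origin under it on the worktop; in its own axes it reaches from x = -55 to 55 mm and y = -70 to 97 mm (97 only at the foot, 35 at the top) and is 241 mm high, with black knife handles sticking out towards the dispenser
There are look-alikes about, which are no part of the job. Leave any pink look-alike of the capsule_2 alone.

How it is judged:
By the outcome, as a careful person would: the job done as asked, in the order asked, and still so for the second after the job is handed in, with the robot touching nothing.
It also fails if it takes over 56 s, if anything falls off the work surface, if the arm or the gripper's body presses on something with over 40 N, if the wrist force passes 120 N, or if a joint passes its speed limit or range.

## Working session

There is one attempt and no reset: what is moved stays moved. The work goes in short steps, Python scripts to look and compute and a tool call to move; the robot and the scene stay as the last step left them, time stands still between calls to the robot, and variables do not carry over. Pictures are saved under pics/ and viewed, at most 10 in all, crops included, and the job is handed in when it is done.

Besides the shell and the picture viewer there is one more tool, called after "Request:" as name([rows], argument=value, ...), one row to a line, values as JSON. send_rows: Moves the arm, as the interface text tells. Its arguments: {"type":"object","properties":{"motion":{"type":"array","items":{"type":"object","properties":{"claw":{"type":"number"},"slide":{"type":"array","items":{"type":"number"}},"delta_rot":{"type":"array","items":{"type":"number"}}}}},"grip_force":{"type":"number"}},"required":["motion"]}

```bash
mkdir -p pics
cat > h.py <<'E'
import numpy as np, cv2
from bench import ctrl
from scipy.spatial.transform import Rotation as R
def snap(n,f):
    d=ctrl.get_image(n); cv2.imwrite(f'pics/{f}.png',d['color']); np.savez(f'pics/{f}.npz',**d); return d
def load(f): return np.load(f'pics/{f}.npz')
def ray(d,u,v):
    r=np.array([(u-d['cx'])/d['fx'],(v-d['cy'])/d['fy'],1.]); P=d['pose']; return P[:3,3],P[:3,:3]@r
def onz(d,u,v,z):
    o,r=ray(d,u,v); return o+r*(z-o[2])/r[2]
def tri(*a):
    A=np.zeros((3,3));b=np.zeros(3)
    for d,u,v in a:
        o,r=ray(d,u,v); r=r/np.linalg.norm(r); M=np.eye(3)-np.outer(r,r); A+=M;b+=M@o
    p=np.linalg.solve(A,b)
    return p
def proj(d,p):
    P=d['pose']; q=P[:3,:3].T@(np.asarray(p)-P[:3,3]); return np.array([d['fx']*q[0]/q[2]+d['cx'],d['fy']*q[1]/q[2]+d['cy']])
E
python3 -c "
from h import *
for n in ('scene','side','wrist'):
    d=snap(n,n+'0'); print(n,d['pose'].round(3).tolist(),d['fx'],d['cx'],d['cy'])
s=ctrl.get_state(); print(s)
"
```

```text
scene [[-0.624, -0.506, 0.596, 0.058], [-0.781, 0.385, -0.491, 0.576], [0.019, -0.772, -0.636, 0.676], [0.0, 0.0, 0.0, 1.0]] 455.2187773054575 323.5992406913633 239.4954079084542
side [[0.925, -0.242, 0.292, 0.333], [-0.379, -0.584, 0.718, -0.474], [-0.003, -0.775, -0.632, 0.667], [0.0, 0.0, 0.0, 1.0]] 533.9290453309735 327.5426271351878 235.47134637204428
wrist [[0.235, -0.93, -0.282, 0.23], [-0.972, -0.226, -0.066, -0.613], [-0.002, 0.29, -0.957, 0.384], [0.0, 0.0, 0.0, 1.0]] 333.2553435834544 325.6458562864377 240.41948658356472
{'time': 0.15, 'joint_positions': array([ 1.34710808,  0.3216832 , -0.07007763,  1.45142299,  0.02262057,
        1.37078296, -0.05695733]), 'qd': array([-0.00145752, -0.00383678, -0.00109525, -0.00398614, -0.00124038,
        0.00019525,  0.00039134]), 'joint_torque': array([ 4.50171556e-04, -4.91795826e+01, -4.04312471e-01, -3.12880254e+01,
       -6.39419840e-02,  4.04420018e-02,  1.07470426e-04]), 'position': array([ 0.15296287, -0.63134077,  0.24367872]), 'tool_rot': array([-3.11794854e+00, -3.72407112e-01,  4.50322846e-04]), 'ft_force': array([-0.00465618,  0.50797069, -0.20832081]), 'torque': array([-0.00698756,  0.00551476, -0.01328417]), 'grip_force': 0.0, 'grip_width': 0.9999006034504927}
```

View pics/scene0.png

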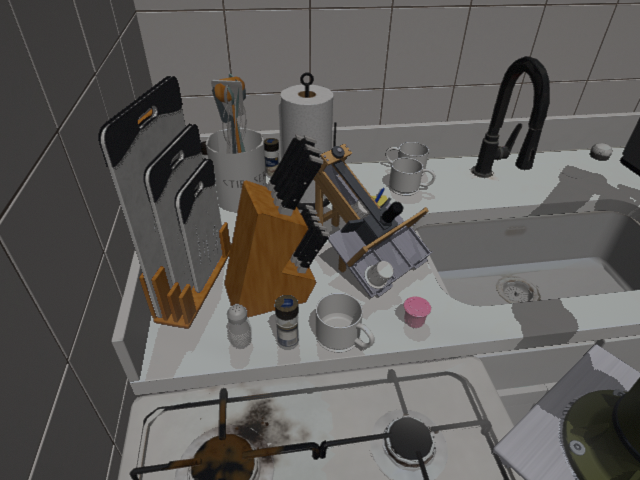

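View pics/side0.png

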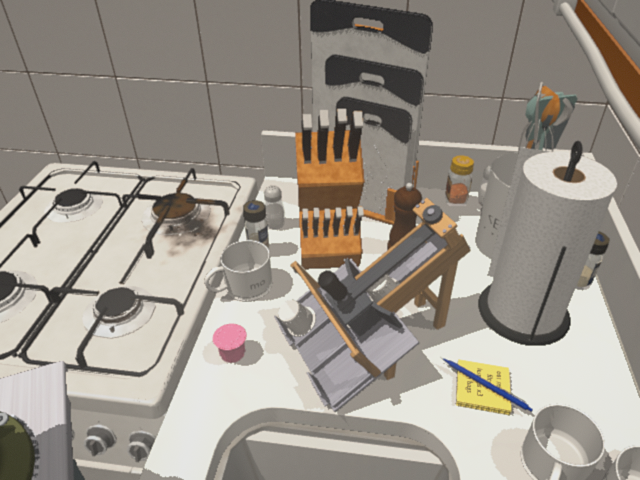

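Scene: dispenser at (385,240), with the waiting capsule at (378,275), which looks like its left (+y) outlet. The mug is at (340,322), the spice jar at (287,320) and the salt shaker at (238,325). Side: waiting capsule (293,318), lever grip (333,287), free outlet about (340,370). I'll enlarge both views to get accurate corners.

```bash
python3 -c "
from h import *
a=cv2.imread('pics/scene0.png')[130:310,300:450]; b=cv2.imread('pics/side0.png')[180:420,230:490]
cv2.imwrite('pics/c1.png',cv2.resize(a,None,fx=3.3,fy=3.3,interpolation=cv2.INTER_CUBIC)); cv2.imwrite('pics/c2.png',cv2.resize(b,None,fx=2.5,fy=2.5,interpolation=cv2.INTER_CUBIC))"
```

```text
(no output)
```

View pics/c1.png

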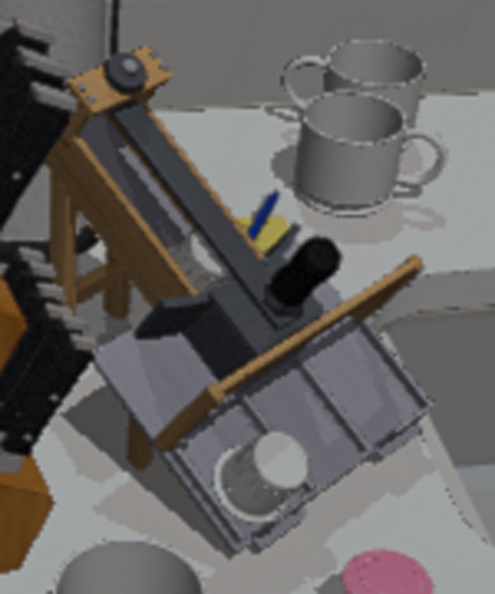

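View pics/c2.png

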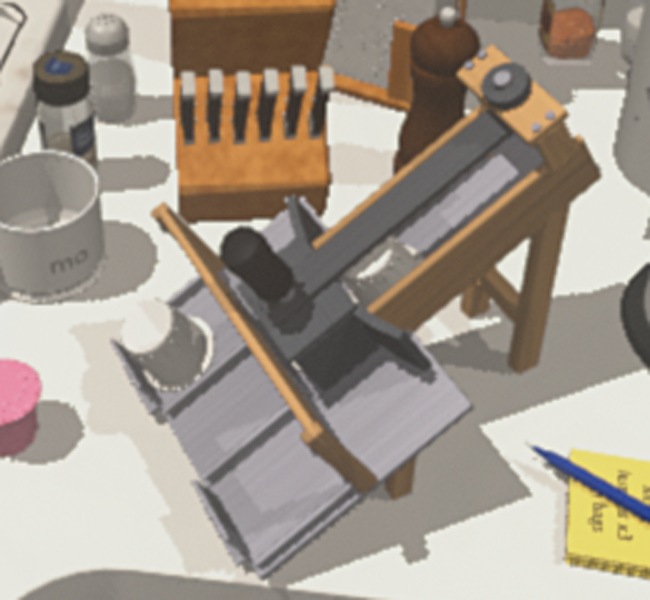

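c1 (scene) shows the fascia ends at about (215,397) and (418,258), the grip top at (320,257) and the pivot knob at (127,70). The waiting capsule's top is at (281,460). c2 (side) shows the fascia ends at (158,207) and (310,435), the grip top at (243,243), the knob at (505,82) and the capsule top at (148,322). The right (-y) outlet is the empty one.

```bash
cat > fit.py <<'E'
from h import *
from scipy.optimize import least_squares
S,D=load('scene0'),load('side0')
c1=lambda x,y:(300+x/3.3,130+y/3.3); c2=lambda x,y:(230+x/2.5,180+y/2.5)
def dp(u,y,n): return np.array([.866*u-.5*n,y,.016+.5*u+.866*n])
def w(p,q): return R.from_euler('z',p[2]).apply(q)+[p[0],p[1],0]
obs=[((.077,.0985,.078),c1(215,395),c2(160,207)),((.077,-.0985,.078),c1(418,260),c2(311,433)),
 ((.106,0,.118),c1(322,256),c2(243,243)),((.026,.060,.043),c1(281,460),c2(148,322)),((.276,0,None),c1(127,67),c2(505,80))]
def res(p):
    r=[]
    for (u,y,n),a,b in obs:
        P=w(p,dp(u,y,p[3] if n is None else n)); r+=[proj(S,P)-a,proj(D,P)-b]
    return np.concatenate(r)
if __name__=='__main__':
    for (q,a,b) in obs: print(q,tri((S,*a),(D,*b)).round(4))
    f=least_squares(res,[.6,0,0.6,.1],loss='soft_l1'); print(f.x,f.fun.reshape(-1,4).round(1)); np.save('p.npy',f.x)
    rm=tri((S,340,312),(D,246,258)); print('mug',rm)
E
python3 fit.py
```

```text
(0.077, 0.0985, 0.078) [0.5112 0.1037 0.1203]
(0.077, -0.0985, 0.078) [ 0.5264 -0.0874  0.1216]
(0.106, 0, 0.118) [0.5271 0.0089 0.1676]
(0.026, 0.06, 0.043) [0.4877 0.0662 0.0655]
(0.276, 0, None) [0.6911 0.0217 0.2229]
[0.49216752 0.00656245 0.07580328 0.07975643] [[-2.4 -1.2 -1.1 -1.3]
 [ 0.3 -0.9  1.   1.2]
 [ 0.1 -1.9 -2.9 -0.2]
 [-1.2 -1.2 -0.6  0.4]
 [-0.1 -0.4 -0.5  0.5]]
mug [0.45873547 0.20658926 0.06370671]
```

```bash
cat > ov.py <<'E'
from fit import *
p=np.load('p.npy')
def circ(c,r): 
    t=np.linspace(0,2*np.pi,60); return np.c_[c[0]+r*np.cos(t),c[1]+r*np.sin(t),c[2]+0*t]
mug=[.459,.2066]; spice=tri((S,287,302),(D,256,208)); salt=tri((S,238,310),(D,273,189)); print(spice,salt)
hd=[onz(S,367,338,.04),onz(D,209,280,.04)]; print('handle',hd)
L=[circ([*mug,.07],.0415),circ([*mug,0.],.038),circ([*spice[:2],.105],.0205),circ([*spice[:2],0],.0205),circ([*salt[:2],.09],.015),circ([*salt[:2],0],.022)]
t=np.linspace(0,2*np.pi,40)
def dc(u,y,n,r): return np.array([w(p,dp(u+r*np.cos(a),y+r*np.sin(a),n)) for a in t])
L+=[dc(.026,.06,0,.0255),dc(.026,-.06,0,.0255),dc(.106,0,.118,.0135),dc(.106,0,.068,.0125)]
L+=[np.array([w(p,dp(.074,y,.078)) for y in (-.0985,.0985)]),np.array([w(p,dp(0,y,0)) for y in (-.1,.1)])]
o=[]
for d,f,(y0,x0) in((S,'scene0',(130,215)),(D,'side0',(170,200))):
    im=cv2.resize(cv2.imread(f'pics/{f}.png'),None,fx=2,fy=2,interpolation=cv2.INTER_CUBIC)
    for l in L: cv2.polylines(im,[np.array([2*proj(d,q)+.5 for q in l]).astype(int)],False,(0,0,255),1)
    o.append(im[2*y0:2*y0+500,2*x0:2*x0+400 if f=='side0' else 2*x0+400])
cv2.imwrite('pics/ov.png',np.hstack(o))
E
python3 ov.py
```

```text
[0.50428834 0.28681767 0.10259347] [0.55557177 0.35502865 0.08564888]
handle [array([0.39732173, 0.19365551, 0.04      ]), array([0.39289853, 0.20450312, 0.04      ])]
```

View pics/ov.png

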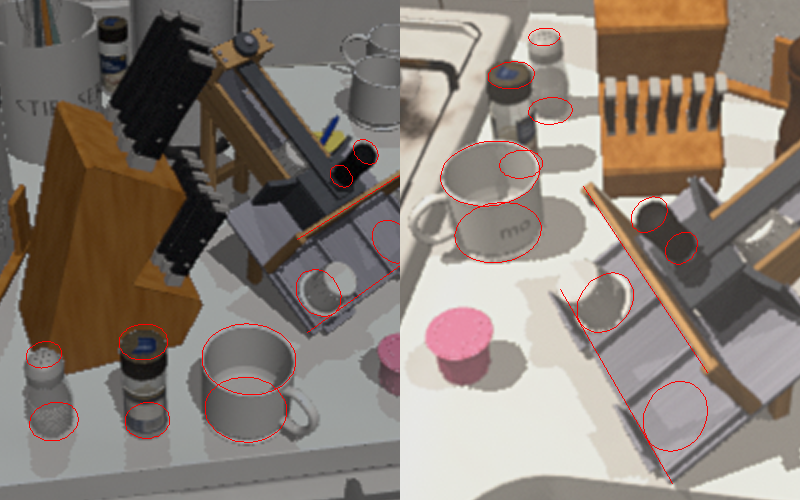

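The overlay agrees within 2–3 mm: the mug, spice jar, salt shaker, grip and fascia outlines all land on the objects. The right (-y) outlet is empty. Next I'll check clearances and work out the first targets.

```bash
cat > go.py <<'E'
from fit import *
p=np.load('p.npy')
def cur():
    s=ctrl.get_state(); return s,np.array(s['position']),R.from_rotvec(s['tool_rot'])
def deckR(sgn=1):
    n=w(p,dp(0,0,1))-w(p,dp(0,0,0)); y=sgn*(w(p,[0,1,0])-w(p,[0,0,0])); z=-n/np.linalg.norm(n); return R.from_matrix(np.c_[np.cross(y,z),y,z])
def deckP(u,y,n): return w(p,dp(u,y,n))
def go(P,Q):
    s,x,q=cur(); print('t',round(s['time'],2),'pos',x.round(4),'F',np.round(s['ft_force'],1),'w',round(s['grip_width'],3),'gf',round(s['grip_force'],1))
    print('  slide',(q.inv().apply(np.array(P)-x)*1000).round(1).tolist(),'rot',(q.inv()*Q).as_rotvec().round(3).tolist())
E
python3 -c "
from go import *
s,x,q=cur(); print(q.as_matrix().round(2)); print('cam in tool',q.inv().apply(load('wrist0')['pose'][:3,3]-x).round(3))
print('faucet',onz(S,485,172,0),onz(S,525,165,0))
print('block foot',onz(D,302,265,0),onz(D,362,262,0)); print('handle low', tri((S,317,209),(D,360,209)),'hi',tri((S,318,143),(D,358,117)))
print('at lever',deckP(.111,0,.095),'out',deckP(.026,-.06,.035),deckR(1).as_matrix().round(2).tolist())
go([.42,-.42,.32],deckR(1)); go([.42,-.42,.32],deckR(-1))
"
```

```text
[[ 0.97  0.24 -0.  ]
 [ 0.24 -0.97  0.  ]
 [-0.   -0.   -1.  ]]
cam in tool [ 0.079  0.    -0.14 ]
faucet [ 0.64878994 -0.50703326  0.        ] [ 0.60126353 -0.63675707  0.        ]
block foot [0.56483731 0.22146863 0.        ] [0.67103714 0.18652929 0.        ]
handle low [0.62907247 0.13075177 0.16441082] hi [0.6216077  0.13766024 0.3158448 ]
at lever [0.54065388 0.01024493 0.15377   ] out [ 0.50171295 -0.05288538  0.05931   ] [[-0.86, -0.08, 0.5], [-0.07, 1.0, 0.04], [-0.5, 0.0, -0.87]]
t 0.15 pos [ 0.153  -0.6313  0.2437] F [-0.   0.5 -0.2] w 1.0 gf 0.0
  slide [309.3, -142.6, -76.1] rot [-0.773, -0.065, -2.883]
t 0.15 pos [ 0.153  -0.6313  0.2437] F [-0.   0.5 -0.2] w 1.0 gf 0.0
  slide [309.3, -142.6, -76.1] rot [-0.044, 0.523, 0.158]
```

```bash
python3 -c "
from go import *
go([.36,-.38,.30],deckR(-1)); go(deckP(.111,-.015,.18),deckR(-1))
"
```

```text
t 0.15 pos [ 0.153  -0.6313  0.2437] F [-0.   0.5 -0.2] w 1.0 gf 0.0
  slide [260.4, -195.6, -56.1] rot [-0.044, 0.523, 0.158]
t 0.15 pos [ 0.153  -0.6313  0.2437] F [-0.   0.5 -0.2] w 1.0 gf 0.0
  slide [483.5, -524.3, 17.0] rot [-0.044, 0.523, 0.158]
```

Request:
send_rows([
  {"claw":1,"slide":[260,-195,-56],"delta_rot":[-0.044,0.523,0.158]},
  {"claw":1,"slide":[260,-195,-56],"delta_rot":[-0.044,0.523,0.158]},
  {"claw":1,"slide":[260,-195,-56],"delta_rot":[-0.044,0.523,0.158]},
  {"claw":1,"slide":[260,-195,-56],"delta_rot":[-0.044,0.523,0.158]},
  {"claw":1,"slide":[260,-195,-56],"delta_rot":[-0.044,0.523,0.158]},
], grip_force=10)

```text
time: 0.65
position: [0.3071, -0.4411, 0.2852]
tool_rot: [-3.014, -0.101, -0.809]
ft_force: [0.6, -0.1, -0.3]
grip_width: 0.996
grip_force: 0.0
```

```bash
python3 -c "
from go import *
go([.36,-.38,.30],deckR(-1)); go(deckP(.111,-.015,.18),deckR(-1));print(ctrl.get_state()['joint_positions'].round(2))
"
```

```text
t 0.65 pos [ 0.3071 -0.4411  0.2852] F [ 0.6 -0.1 -0.3] w 0.996 gf 0.0
  slide [56.6, -57.4, 15.9] rot [0.002, -0.001, -0.008]
t 0.65 pos [ 0.3071 -0.4411  0.2852] F [ 0.6 -0.1 -0.3] w 0.996 gf 0.0
  slide [162.1, -419.1, 161.6] rot [0.002, -0.001, -0.008]
[ 1.41 -0.05 -0.18  1.87 -0.55  1.22 -0.1 ]
```

Request:
send_rows([
  {"claw":1,"slide":[57,-57,16],"delta_rot":[0,0,0]},
  {"claw":1,"slide":[57,-57,16],"delta_rot":[0,0,0]},
  {"claw":1,"slide":[57,-57,16],"delta_rot":[0,0,0]},
])

```text
time: 0.95
position: [0.3663, -0.3758, 0.3029]
tool_rot: [-3.013, -0.128, -0.81]
ft_force: [-1.4, -0.9, -1.2]
grip_width: 1.003
grip_force: 0.0
```

```bash
python3 -c "
from go import *
go([.40,-.20,.30],deckR(-1)); go(deckP(.111,-.015,.18),deckR(-1));print(ctrl.get_state()['joint_positions'].round(2))
"
```

```text
t 0.95 pos [ 0.3663 -0.3758  0.3029] F [-1.4 -0.9 -1.2] w 1.003 gf 0.0
  slide [40.7, -172.4, 26.2] rot [-0.001, -0.001, 0.009]
t 0.95 pos [ 0.3663 -0.3758  0.3029] F [-1.4 -0.9 -1.2] w 1.003 gf 0.0
  slide [104.3, -355.6, 146.3] rot [-0.001, -0.001, 0.009]
[ 1.34 -0.14 -0.27  1.92 -0.56  1.18 -0.24]
```

Request:
send_rows([
  {"claw":1,"slide":[41,-172,26],"delta_rot":[0,0,0]},
  {"claw":1,"slide":[41,-172,26],"delta_rot":[0,0,0]},
  {"claw":1,"slide":[41,-172,26],"delta_rot":[0,0,0]},
  {"claw":1,"slide":[41,-172,26],"delta_rot":[0,0,0]},
])

```text
time: 1.35
position: [0.4107, -0.2476, 0.2871]
tool_rot: [-2.983, -0.142, -0.79]
ft_force: [1.9, 2.0, 1.1]
grip_width: 1.0
grip_force: 0.0
```

```bash
python3 -c "
from go import *
go(deckP(.111,-.015,.20),deckR(-1)); go(deckP(.111,-.015,.095),deckR(-1));print(ctrl.get_state()['joint_positions'].round(2))
"
```

```text
t 1.35 pos [ 0.4107 -0.2476  0.2871] F [1.9 2.  1.1] w 1.0 gf 0.0
  slide [65.0, -228.5, 93.1] rot [-0.036, 0.005, 0.009]
t 1.35 pos [ 0.4107 -0.2476  0.2871] F [1.9 2.  1.1] w 1.0 gf 0.0
  slide [65.5, -224.7, 198.0] rot [-0.036, 0.005, 0.009]
[ 1.09 -0.3  -0.25  2.08 -0.56  1.11 -0.45]
```

Request:
send_rows([
  {"claw":1,"slide":[65,-228,125],"delta_rot":[-0.036,0,0.01]},
  {"claw":1,"slide":[65,-228,125],"delta_rot":[-0.036,0,0.01]},
  {"claw":1,"slide":[65,-228,125],"delta_rot":[-0.036,0,0.01]},
  {"claw":1,"slide":[65,-228,125],"delta_rot":[-0.036,0,0.01]},
  {"claw":1,"slide":[65,-228,125],"delta_rot":[-0.036,0,0.01]},
])

```text
time: 1.85
position: [0.4979, -0.0879, 0.2216]
tool_rot: [-3.028, -0.083, -0.779]
ft_force: [0.9, -0.8, -0.1]
grip_width: 1.004
grip_force: 0.0
```

```bash
python3 -c "
from go import *
go(deckP(.111,-.015,.16),deckR(-1)); go(deckP(.111,-.015,.095),deckR(-1));print(ctrl.get_state()['joint_positions'].round(2))
"
```

```text
t 1.85 pos [ 0.4979 -0.0879  0.2216] F [ 0.9 -0.8 -0.1] w 1.004 gf 0.0
  slide [8.4, -80.0, 17.8] rot [0.01, 0.02, -0.018]
t 1.85 pos [ 0.4979 -0.0879  0.2216] F [ 0.9 -0.8 -0.1] w 1.004 gf 0.0
  slide [9.7, -80.7, 82.7] rot [0.01, 0.02, -0.018]
[ 0.4  -0.3  -0.16  2.21 -0.27  0.76 -1.13]
```

Request:
send_rows([
  {"claw":1,"slide":[9,-80,18],"delta_rot":[0.01,0.02,-0.018]},
  {"claw":1,"slide":[9,-80,18],"delta_rot":[0.01,0.02,-0.018]},
  {"claw":1,"slide":[9,-80,18],"delta_rot":[0.01,0.02,-0.018]},
  {"claw":1,"slide":[9,-80,18],"delta_rot":[0.01,0.02,-0.018]},
  {"claw":1,"slide":[9,-80,18],"delta_rot":[0.01,0.02,-0.018]},
])

```text
time: 2.35
position: [0.511, -0.0092, 0.2104]
tool_rot: [-3.014, -0.114, -0.806]
ft_force: [-0.5, -0.9, -0.4]
grip_width: 1.0
grip_force: 0.0
```

```bash
python3 -c "
from go import *
go(deckP(.111,-.015,.16),deckR(-1)); go(deckP(.111,-.015,.095),deckR(-1));print(ctrl.get_state()['joint_positions'].round(2))
snap('side','side1')
"
```

```text
t 2.35 pos [ 0.511  -0.0092  0.2104] F [-0.5 -0.9 -0.4] w 1.0 gf 0.0
  slide [-1.4, -2.1, -0.4] rot [-0.0, 0.001, -0.0]
t 2.35 pos [ 0.511  -0.0092  0.2104] F [-0.5 -0.9 -0.4] w 1.0 gf 0.0
  slide [-1.3, -2.1, 64.6] rot [-0.0, 0.001, -0.0]
[ 0.18 -0.3  -0.16  2.24 -0.14  0.68 -1.4 ]
```

View pics/side1.png

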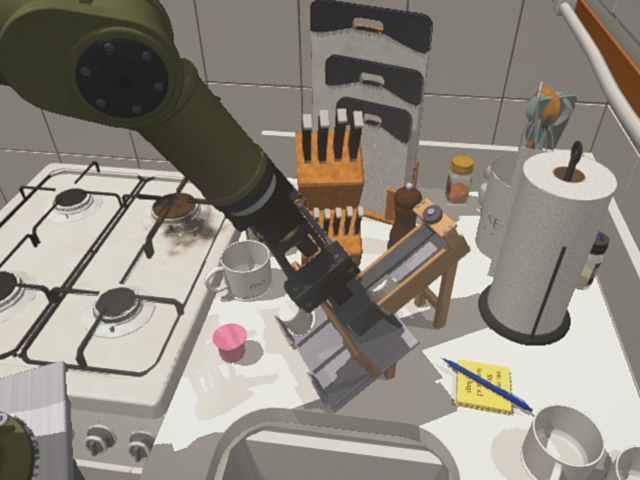

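The gripper is tilted square to the deck above the grip at (345,285), and its fingers straddle it in y. I'll go down next.

Request:
send_rows([
  {"claw":1,"slide":[-1,-2,20],"delta_rot":[0,0,0]},
  {"claw":1,"slide":[-1,-2,40],"delta_rot":[0,0,0]},
  {"claw":1,"slide":[-1,-2,55],"delta_rot":[0,0,0]},
  {"claw":1,"slide":[-1,-2,65],"delta_rot":[0,0,0]},
  {"claw":1,"slide":[-1,-2,65],"delta_rot":[0,0,0]},
])

```text
time: 2.9
position: [0.5418, -0.0044, 0.1522]
tool_rot: [-3.015, -0.114, -0.802]
ft_force: [-0.3, -0.4, 0.4]
grip_width: 0.997
grip_force: 0.0
```

```bash
python3 -c "
from go import *
for y in (-.015,-.085,-.092): go(deckP(.111,y,.095),deckR(-1))
print(ctrl.get_state()['joint_positions'].round(2))
"
```

```text
t 2.9 pos [ 0.5418 -0.0044  0.1522] F [-0.3 -0.4  0.4] w 0.997 gf 0.0
  slide [0.7, 0.3, -1.4] rot [-0.0, 0.004, -0.0]
t 2.9 pos [ 0.5418 -0.0044  0.1522] F [-0.3 -0.4  0.4] w 0.997 gf 0.0
  slide [0.8, 70.3, -1.5] rot [-0.0, 0.004, -0.0]
t 2.9 pos [ 0.5418 -0.0044  0.1522] F [-0.3 -0.4  0.4] w 0.997 gf 0.0
  slide [0.8, 77.3, -1.5] rot [-0.0, 0.004, -0.0]
[ 0.18 -0.15 -0.19  2.25 -0.12  0.52 -1.42]
```

Request:
send_rows([
  {"claw":1,"slide":[1,14,-1],"delta_rot":[0,0,0]},
  {"claw":1,"slide":[1,26,-1],"delta_rot":[0,0,0]},
  {"claw":1,"slide":[1,38,-1],"delta_rot":[0,0,0]},
  {"claw":1,"slide":[1,50,-1],"delta_rot":[0,0,0]},
  {"claw":1,"slide":[1,62,-1],"delta_rot":[0,0,0]},
])

```text
time: 3.4
position: [0.5488, -0.0639, 0.1568]
tool_rot: [-3.01, -0.118, -0.811]
ft_force: [4.1, 7.2, 1.5]
grip_width: 1.003
grip_force: 3.5
```

```bash
python3 -c "
from go import *
for y in (-.088,-.094): go(deckP(.111,y,.095),deckR(-1))
"
```

```text
t 3.4 pos [ 0.5488 -0.0639  0.1568] F [4.1 7.2 1.5] w 1.003 gf 3.5
  slide [-3.7, 13.5, 1.4] rot [-0.003, -0.003, 0.002]
t 3.4 pos [ 0.5488 -0.0639  0.1568] F [4.1 7.2 1.5] w 1.003 gf 3.5
  slide [-3.7, 19.5, 1.4] rot [-0.003, -0.003, 0.002]
```

Request:
send_rows([
  {"claw":1,"slide":[-1,7,1],"delta_rot":[0,0,0]},
  {"claw":1,"slide":[-1,12,1],"delta_rot":[0,0,0]},
  {"claw":1,"slide":[-1,14,1],"delta_rot":[0,0,0]},
  {"claw":1,"slide":[-1,14,1],"delta_rot":[0,0,0]},
])

```text
time: 3.8
position: [0.5508, -0.0773, 0.157]
tool_rot: [-3.009, -0.118, -0.815]
ft_force: [3.9, 7.1, 4.1]
grip_width: 0.997
grip_force: 3.6
```

```bash
python3 -c "
from go import *
for y in (-.088,-.094): go(deckP(.111,y,.095),deckR(-1))
"
```

```text
t 3.8 pos [ 0.5508 -0.0773  0.157 ] F [3.9 7.1 4.1] w 0.997 gf 3.6
  slide [-4.6, -0.0, 1.0] rot [-0.003, -0.005, 0.002]
t 3.8 pos [ 0.5508 -0.0773  0.157 ] F [3.9 7.1 4.1] w 0.997 gf 3.6
  slide [-4.6, 6.0, 1.0] rot [-0.003, -0.005, 0.002]
```

Request:
send_rows([
  {"claw":1,"slide":[-1,3,0],"delta_rot":[0,0,0]},
  {"claw":1,"slide":[-1,6,0],"delta_rot":[0,0,0]},
  {"claw":1,"slide":[-1,6,0],"delta_rot":[0,0,0]},
])

```text
time: 4.1
position: [0.5508, -0.078, 0.1567]
tool_rot: [-3.004, -0.125, -0.813]
ft_force: [5.8, 19.4, 4.3]
grip_width: 1.002
grip_force: 9.2
```

```bash
python3 -c "
from go import *
for y in (-.088,-.094): go(deckP(.111,y,.095),deckR(-1))
d=snap('side','side2'); e=snap('scene','scene2')
a=cv2.resize(d['color'][220:420,230:430],(500,500)); b=cv2.resize(e['color'][160:310,300:450],(500,500)); cv2.imwrite('pics/v2.png',cv2.resize(np.hstack([a,b]),(800,400)))
"
```

```text
t 4.1 pos [ 0.5508 -0.078   0.1567] F [ 5.8 19.4  4.3] w 1.002 gf 9.2
  slide [-4.5, -0.8, 0.8] rot [-0.009, -0.005, 0.005]
t 4.1 pos [ 0.5508 -0.078   0.1567] F [ 5.8 19.4  4.3] w 1.002 gf 9.2
  slide [-4.5, 5.2, 0.7] rot [-0.009, -0.005, 0.005]
```

View pics/v2.png

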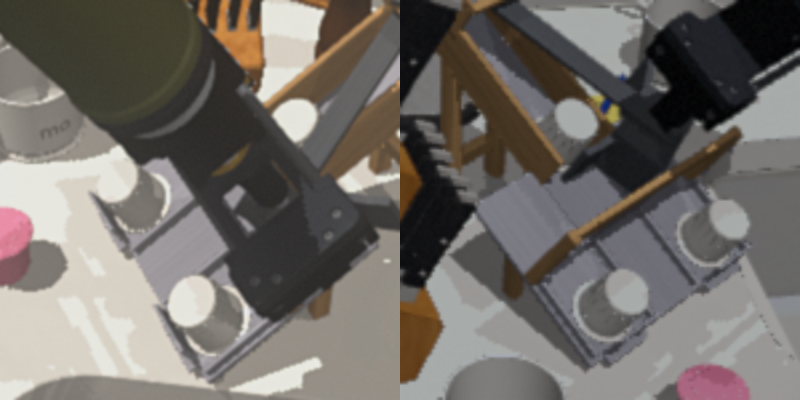

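The push reads 19 N, so the lever is at its stop, and the fresh capsule stands at the right outlet's stop (left half (208,315), right half (712,235)). I'll hold briefly and then bring the lever back.

Request:
send_rows([
  {"claw":1,"slide":[0,-2,0],"delta_rot":[0,0,0]},
  {"claw":1,"slide":[0,-2,0],"delta_rot":[0,0,0]},
  {"claw":1,"slide":[0,-2,0],"delta_rot":[0,0,0]},
  {"claw":1,"slide":[-1,-10,0],"delta_rot":[0,0,0]},
  {"claw":1,"slide":[-2,-20,0],"delta_rot":[0,0,0]},
])

```text
time: 4.7
position: [0.5461, -0.0642, 0.1547]
tool_rot: [-3.011, -0.117, -0.813]
ft_force: [-0.1, 2.2, 3.1]
grip_width: 1.006
grip_force: 1.5
```

Request:
send_rows([
  {"claw":1,"slide":[-1,-12,0],"delta_rot":[0,0,0]},
  {"claw":1,"slide":[-2,-24,0],"delta_rot":[0,0,0]},
  {"claw":1,"slide":[-2,-36,0],"delta_rot":[0,0,0]},
  {"claw":1,"slide":[-2,-48,0],"delta_rot":[0,0,0]},
  {"claw":1,"slide":[-2,-58,0],"delta_rot":[0,0,0]},
])

```text
time: 5.2
position: [0.5385, -0.0075, 0.1522]
tool_rot: [-3.013, -0.116, -0.808]
ft_force: [-0.2, 0.9, -0.4]
grip_width: 1.005
grip_force: 0.0
```

```bash
python3 -c "
from go import *
go(deckP(.111,-.015,.095),deckR(-1)); go(deckP(.111,-.015,.16),deckR(-1))
"
```

```text
t 5.2 pos [ 0.5385 -0.0075  0.1522] F [-0.2  0.9 -0.4] w 1.005 gf 0.0
  slide [3.8, -2.5, 0.4] rot [-0.0, -0.001, 0.001]
t 5.2 pos [ 0.5385 -0.0075  0.1522] F [-0.2  0.9 -0.4] w 1.005 gf 0.0
  slide [3.9, -2.5, -64.6] rot [-0.0, -0.001, 0.001]
```

Now I'll lift off square to the deck, then measure the fresh capsule.

Request:
send_rows([
  {"claw":1,"slide":[1,-2,0],"delta_rot":[0,0,0]},
  {"claw":1,"slide":[1,-2,0],"delta_rot":[0,0,0]},
  {"claw":1,"slide":[1,-2,-25],"delta_rot":[0,0,0]},
  {"claw":1,"slide":[1,-2,-50],"delta_rot":[0,0,0]},
  {"claw":1,"slide":[1,-2,-70],"delta_rot":[0,0,0]},
])

```text
time: 5.7
position: [0.5097, -0.0095, 0.211]
tool_rot: [-3.014, -0.116, -0.8]
ft_force: [0.7, 1.0, 5.2]
grip_width: 1.003
grip_force: 0.0
```

```bash
python3 -c "
from go import *
go(deckP(.026,-.06,.1),deckR(-1))
d=snap('side','side3'); e=snap('scene','scene3')
a=cv2.resize(d['color'][220:420,230:430],(400,400)); b=cv2.resize(e['color'][160:310,300:450],(400,400)); cv2.imwrite('pics/v3.png',np.hstack([a,b]))
"
```

```text
t 5.7 pos [ 0.5097 -0.0095  0.211 ] F [0.7 1.  5.2] w 1.003 gf 0.0
  slide [-85.3, 42.8, 61.1] rot [-0.002, 0.005, 0.0]
```

View pics/v3.png

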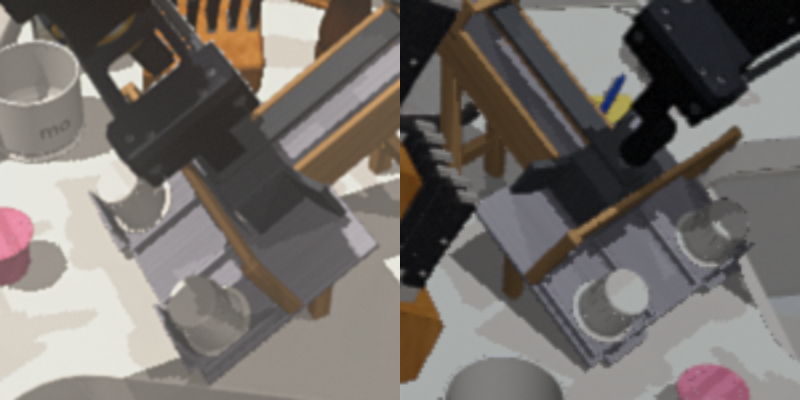

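The lever is back in the middle, the lane position behind is empty (so capsule_2 has dropped) and the fresh capsule is at the right stop. In v2 its top is at left half (193,301) and right half (728,221).

```bash
python3 -c "
from go import *
P=tri((load('scene2'),423,242.9),(load('side2'),326.5,370.5)); q=R.from_euler('z',-p[2]).apply(P-[p[0],p[1],0])
y=q[1]; b=[q[0],q[2]-.016]; print(P,'u',.866*b[0]+.5*b[1],'n',.866*b[1]-.5*b[0],'y',y)
print(proj(load('scene2'),deckP(.026,-.06,.043)),proj(load('side2'),deckP(.026,-.06,.043)))
"
```

```text
[ 0.49896698 -0.05798026  0.06220599] u 0.024741530911762028 n 0.03906835082311233 y -0.06487228834956435
[421.6663505  242.13411441] [323.51120851 367.06581074]
```

Request:
send_rows([
  {"claw":1,"slide":[-85,45,0],"delta_rot":[0,0,0]},
  {"claw":1,"slide":[-85,45,0],"delta_rot":[0,0,0]},
  {"claw":1,"slide":[-85,45,0],"delta_rot":[0,0,0]},
  {"claw":1,"slide":[-85,45,60],"delta_rot":[0,0,0]},
  {"claw":1,"slide":[-85,45,60],"delta_rot":[0,0,0]},
])

```text
time: 6.3
position: [0.4662, -0.0588, 0.1121]
tool_rot: [-3.017, -0.109, -0.792]
ft_force: [-0.6, 0.7, -0.0]
grip_width: 1.0
grip_force: 0.0
```

```bash
python3 -c "
from go import *
go(deckP(.026,-.062,.1),deckR(-1)); go(deckP(.026,-.062,.037),deckR(-1))
print(ctrl.get_state()['joint_positions'].round(2))
"
```

```text
t 6.3 pos [ 0.4662 -0.0588  0.1121] F [-0.6  0.7 -0. ] w 1.0 gf 0.0
  slide [4.6, -1.2, -1.4] rot [-0.001, 0.01, -0.004]
t 6.3 pos [ 0.4662 -0.0588  0.1121] F [-0.6  0.7 -0. ] w 1.0 gf 0.0
  slide [5.2, -1.2, 61.6] rot [-0.001, 0.01, -0.004]
[ 0.69 -0.27 -0.48  2.41 -0.53  0.53 -0.91]
```

Request:
send_rows([
  {"claw":1,"slide":[5,-1,0],"delta_rot":[0,0.01,0]},
  {"claw":1,"slide":[5,-1,20],"delta_rot":[0,0.01,0]},
  {"claw":1,"slide":[5,-1,40],"delta_rot":[0,0.01,0]},
  {"claw":1,"slide":[5,-1,55],"delta_rot":[0,0.01,0]},
  {"claw":1,"slide":[5,-1,55],"delta_rot":[0,0.01,0]},
])

```text
time: 6.8
position: [0.5021, -0.0509, 0.0706]
tool_rot: [-3.007, -0.123, -0.814]
ft_force: [-0.4, 0.6, 0.5]
grip_width: 1.0
grip_force: 0.0
```

```bash
python3 -c "
from go import *
go(deckP(.026,-.062,.037),deckR(-1))
print(ctrl.get_state()['joint_positions'].round(2))
"
```

```text
t 6.8 pos [ 0.5021 -0.0509  0.0706] F [-0.4  0.6  0.5] w 1.0 gf 0.0
  slide [-6.1, 4.0, 7.4] rot [-0.006, -0.005, 0.005]
[ 0.68 -0.09 -0.54  2.39 -0.48  0.35 -0.95]
```

Request:
send_rows([
  {"claw":1,"slide":[-6,4,7],"delta_rot":[0,0,0]},
  {"claw":1,"slide":[-6,4,7],"delta_rot":[0,0,0]},
  {"claw":1,"slide":[-6,4,7],"delta_rot":[0,0,0]},
])

```text
time: 7.1
position: [0.5003, -0.0567, 0.0626]
tool_rot: [-3.009, -0.12, -0.817]
ft_force: [-0.4, 0.7, 1.0]
grip_width: 1.002
grip_force: 0.0
```

```bash
python3 -c "
from go import *
go(deckP(.026,-.062,.037),deckR(-1))
"
```

```text
t 7.1 pos [ 0.5003 -0.0567  0.0626] F [-0.4  0.7  1. ] w 1.002 gf 0.0
  slide [-0.2, -1.7, 1.7] rot [-0.002, -0.007, 0.003]
```

Request:
send_rows([
  {"claw":0.3,"slide":[0,0,1],"delta_rot":[0,0,0]},
  {"claw":-0.3,"slide":[0,0,1],"delta_rot":[0,0,0]},
  {"claw":-0.6,"slide":[0,0,1],"delta_rot":[0,0,0]},
  {"claw":-0.6,"slide":[0,0,1],"delta_rot":[0,0,0]},
  {"claw":-0.6,"slide":[0,0,1],"delta_rot":[0,0,0]},
], grip_force=10)

```text
time: 7.6
position: [0.5, -0.0573, 0.0606]
tool_rot: [-3.01, -0.118, -0.815]
ft_force: [0.7, 0.2, -0.3]
grip_width: 0.628
grip_force: 0.0
```

Request:
send_rows([
  {"claw":-0.6,"slide":[0,0,0],"delta_rot":[0,0,0]},
  {"claw":-0.6,"slide":[0,0,0],"delta_rot":[0,0,0]},
  {"claw":-0.6,"slide":[0,0,0],"delta_rot":[0,0,0]},
  {"claw":-0.6,"slide":[0,0,0],"delta_rot":[0,0,0]},
])

```text
time: 8.0
position: [0.5, -0.0572, 0.0604]
tool_rot: [-3.01, -0.118, -0.815]
ft_force: [-0.7, 0.3, 0.9]
grip_width: 0.511
grip_force: 9.8
```

Request:
send_rows([
  {"claw":-0.6,"slide":[0,0,-10],"delta_rot":[0,0,0]},
  {"claw":-0.6,"slide":[0,0,-25],"delta_rot":[0,0,0]},
  {"claw":-0.6,"slide":[0,0,-45],"delta_rot":[0,0,0]},
  {"claw":-0.6,"slide":[5,0,-50],"delta_rot":[0,0,0]},
])

```text
time: 8.4
position: [0.4789, -0.0594, 0.1072]
tool_rot: [-3.011, -0.117, -0.817]
ft_force: [0.5, -0.5, 0.3]
grip_width: 0.514
grip_force: 9.8
```

```bash
python3 -c "
from go import *
Q=lambda t,a=0: R.from_euler('z',a)*R.from_rotvec([0,np.radians(t),0])*R.from_matrix([[0.,0,0],[0,-1,0],[0,0,-1]]+np.diag([1.,0,0]))
print(deckR(-1).as_matrix().round(2).tolist(), Q(-30,p[2]).as_matrix().round(2).tolist())
print('low far end',tri((S,313,252),(D,306,210)),'hi far', tri((S,285,168),(D,306,115)))
go([.46,-.05,.2],Q(-15)); go([.459,.2066,.2],Q(-15))
print(ctrl.get_state()['joint_positions'].round(2))
d=snap('side','side4');e=snap('scene','scene4'); cv2.imwrite('pics/v4.png',np.hstack([cv2.resize(d['color'][160:400,190:430],(400,400)),cv2.resize(e['color'][120:360,240:480],(400,400))]))
"
```

```text
[[0.86, 0.08, 0.5], [0.07, -1.0, 0.04], [0.5, -0.0, -0.87]] [[0.86, 0.08, 0.5], [0.07, -1.0, 0.04], [0.5, 0.0, -0.87]]
low far end [0.56025255 0.19510767 0.13679351] hi far [0.58428869 0.22435494 0.3000684 ]
t 8.4 pos [ 0.4789 -0.0594  0.1072] F [ 0.5 -0.5  0.3] w 0.514 gf 9.8
  slide [31.2, -10.8, -89.2] rot [-0.029, -0.268, 0.072]
t 8.4 pos [ 0.4789 -0.0594  0.1072] F [ 0.5 -0.5  0.3] w 0.514 gf 9.8
  slide [47.6, -266.7, -79.8] rot [-0.029, -0.268, 0.072]
[ 0.69 -0.23 -0.5   2.4  -0.54  0.48 -0.89]
```

View pics/v4.png

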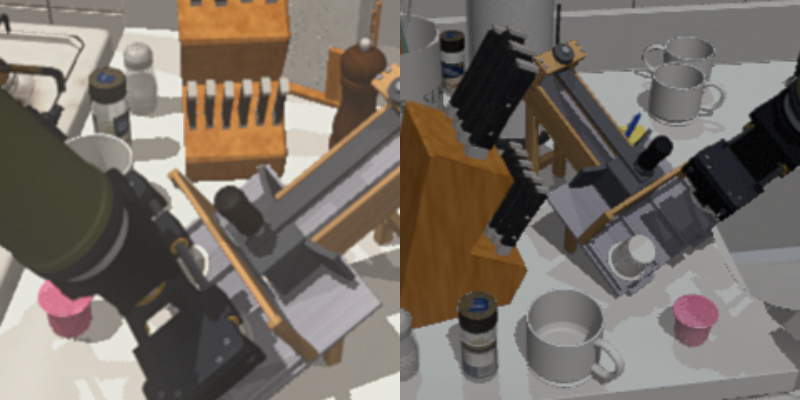

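The capsule left the outlet with the gripper (9.8 N grip, width 0.51), and the waiting capsule and lever are undisturbed. Knife handles come no nearer than x=0.56, so I'll release with a 15° tilt over the mug.

Request:
send_rows([
  {"claw":-0.6,"slide":[31,-11,-89],"delta_rot":[-0.029,-0.268,0.072]},
  {"claw":-0.6,"slide":[31,-11,-89],"delta_rot":[-0.029,-0.268,0.072]},
  {"claw":-0.6,"slide":[31,-11,-89],"delta_rot":[-0.029,-0.268,0.072]},
  {"claw":-0.6,"slide":[38,-50,-86],"delta_rot":[-0.029,-0.268,0.072]},
  {"claw":-0.6,"slide":[38,-80,-86],"delta_rot":[-0.029,-0.268,0.072]},
])

```text
time: 9.0
position: [0.464, 0.0216, 0.2002]
tool_rot: [-3.111, -0.0, -0.41]
ft_force: [-1.1, 1.0, 0.2]
grip_width: 0.512
grip_force: 9.8
```

```bash
cat >> go.py <<'E'
Q=lambda t,a=0: R.from_euler('z',a)*R.from_rotvec([0,np.radians(t),0])*R.from_matrix(np.diag([1.,-1,-1]))
E
python3 -c "
from go import *
go([.456,.2066,.19],Q(-15))
print(ctrl.get_state()['joint_positions'].round(2))"
```

```text
t 9.0 pos [0.464  0.0216 0.2002] F [-1.1  1.   0.2] w 0.512 gf 9.8
  slide [-10.4, -185.0, 8.4] rot [-0.003, -0.0, -0.0]
[ 0.7  -0.28 -0.7   2.12 -0.22  0.98 -1.47]
```

Request:
send_rows([
  {"claw":-0.6,"slide":[-10,-45,8],"delta_rot":[0,0,0]},
  {"claw":-0.6,"slide":[-10,-90,8],"delta_rot":[0,0,0]},
  {"claw":-0.6,"slide":[-10,-135,8],"delta_rot":[0,0,0]},
  {"claw":-0.6,"slide":[-10,-170,8],"delta_rot":[0,0,0]},
  {"claw":-0.6,"slide":[-10,-185,8],"delta_rot":[0,0,0]},
])

```text
time: 9.5
position: [0.4541, 0.2099, 0.1897]
tool_rot: [-3.11, -0.01, -0.408]
ft_force: [-0.5, -0.9, -0.4]
grip_width: 0.511
grip_force: 9.8
```

Request:
send_rows([
  {"claw":-0.6,"slide":[0,0,0],"delta_rot":[0,0,0]},
])

```text
time: 9.6
position: [0.4543, 0.2083, 0.1894]
tool_rot: [-3.11, -0.01, -0.407]
ft_force: [-0.2, 0.3, 0.1]
grip_width: 0.511
grip_force: 9.8
```

```bash
python3 -c "
from go import *
go([.456,.2066,.19],Q(-15)); go([.455,.2066,.1],Q(-15))
print(ctrl.get_state()['joint_positions'].round(2))
d=snap('side','side5');e=snap('scene','scene5'); cv2.imwrite('pics/v5.png',np.hstack([cv2.resize(d['color'][160:360,150:350],(400,400)),cv2.resize(e['color'][200:360,220:380],(400,400))]))"
```

```text
t 9.6 pos [0.4543 0.2083 0.1894] F [-0.2  0.3  0.1] w 0.511 gf 9.8
  slide [1.8, 1.7, -0.1] rot [-0.006, 0.002, 0.006]
t 9.6 pos [0.4543 0.2083 0.1894] F [-0.2  0.3  0.1] w 0.511 gf 9.8
  slide [-22.3, 2.1, 86.6] rot [-0.006, 0.002, 0.006]
[ 0.6  -0.19 -1.06  2.04 -0.07  0.96 -2.  ]
```

View pics/v5.png

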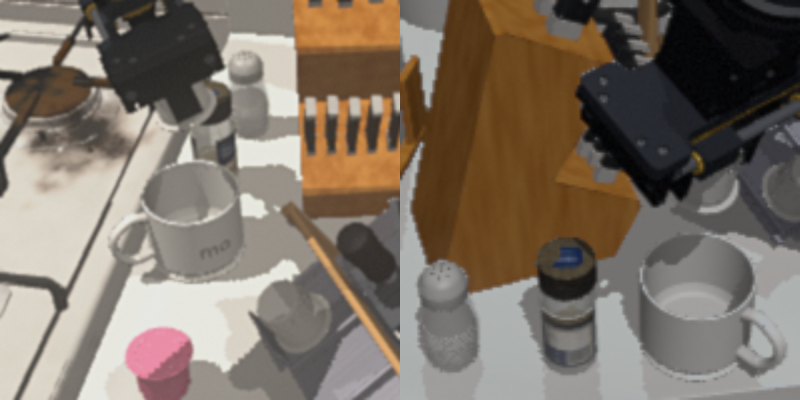

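The capsule is held above the mug (left half (187,112), right half (715,195)) and the mug, jar and shaker haven't moved. I'll check where its base is before lowering.

```bash
python3 -c "
from go import *
print(tri((load('scene5'),346,278),(load('side5'),243.5,216)), proj(load('scene5'),[.463,.208,.155]),proj(load('side5'),[.463,.208,.155]))"
```

```text
[0.45873923 0.20290705 0.15106313] [339.0881962  272.93414408] [241.70660847 214.82568534]
```

Request:
send_rows([
  {"claw":-0.6,"slide":[-5,2,20],"delta_rot":[0,0,0]},
  {"claw":-0.6,"slide":[-10,2,40],"delta_rot":[0,0,0]},
  {"claw":-0.6,"slide":[-16,2,60],"delta_rot":[0,0,0]},
  {"claw":-0.6,"slide":[-20,2,75],"delta_rot":[0,0,0]},
  {"claw":-0.6,"slide":[-20,2,78],"delta_rot":[0,0,0]},
])

```text
time: 10.2
position: [0.4541, 0.2006, 0.1067]
tool_rot: [-3.115, 0.002, -0.401]
ft_force: [0.0, -0.7, -0.5]
grip_width: 0.511
grip_force: 9.8
```

```bash
python3 -c "
from go import *
go([.455,.2066,.1],Q(-15))"
```

```text
t 10.2 pos [0.4541 0.2006 0.1067] F [ 0.  -0.7 -0.5] w 0.511 gf 9.8
  slide [-0.8, -6.0, 6.7] rot [-0.0, 0.006, -0.002]
```

Request:
send_rows([
  {"claw":-0.6,"slide":[0,-5,3],"delta_rot":[0,0,0]},
  {"claw":-0.6,"slide":[0,-5,5],"delta_rot":[0,0,0]},
  {"claw":-0.6,"slide":[0,-5,5],"delta_rot":[0,0,0]},
])

```text
time: 10.5
position: [0.457, 0.2074, 0.1044]
tool_rot: [-3.113, 0.0, -0.408]
ft_force: [-0.5, -0.3, -0.1]
grip_width: 0.511
grip_force: 9.8
```

```bash
python3 -c "
from go import *
go([.455,.2066,.1],Q(-15))"
```

```text
t 10.5 pos [0.457  0.2074 0.1044] F [-0.5 -0.3 -0.1] w 0.511 gf 9.8
  slide [-3.0, 0.8, 3.7] rot [-0.002, 0.001, -0.0]
```

Request:
send_rows([
  {"claw":-0.6,"slide":[-2,1,3],"delta_rot":[0,0,0]},
  {"claw":-0.6,"slide":[-2,1,3],"delta_rot":[0,0,0]},
  {"claw":0.45,"slide":[-2,1,3],"delta_rot":[0,0,0]},
  {"claw":0.45,"slide":[-2,1,3],"delta_rot":[0,0,0]},
  {"claw":0.45,"slide":[-2,1,3],"delta_rot":[0,0,0]},
])

```text
time: 11.0
position: [0.4556, 0.2071, 0.1011]
tool_rot: [-3.113, -0.001, -0.409]
ft_force: [1.0, -0.2, 0.3]
grip_width: 0.681
grip_force: 0.0
```

Request:
send_rows([
  {"claw":0.45,"slide":[0,0,0],"delta_rot":[0,0,0]},
  {"claw":0.45,"slide":[0,0,0],"delta_rot":[0,0,0]},
  {"claw":0.45,"slide":[0,0,-15],"delta_rot":[0,0,0]},
  {"claw":0.45,"slide":[0,0,-45],"delta_rot":[0,0,0]},
  {"claw":0.45,"slide":[0,0,-90],"delta_rot":[0,0,0]},
])

```text
time: 11.5
position: [0.4306, 0.2064, 0.187]
tool_rot: [-3.113, -0.001, -0.401]
ft_force: [1.9, -1.4, -1.1]
grip_width: 0.727
grip_force: 0.0
```

```bash
python3 -c "
from go import *
go([.43,.12,.25],Q(-15))"
```

```text
t 11.5 pos [0.4306 0.2064 0.187 ] F [ 1.9 -1.4 -1.1] w 0.727 gf 0.0
  slide [15.4, 86.3, -61.3] rot [-0.003, 0.006, 0.0]
```

Request:
send_rows([
  {"claw":0.45,"slide":[10,40,-30],"delta_rot":[0,0,0]},
  {"claw":0.45,"slide":[15,86,-60],"delta_rot":[0,0,0]},
  {"claw":0.45,"slide":[15,86,-60],"delta_rot":[0,0,0]},
  {"claw":0.45,"slide":[15,86,-60],"delta_rot":[0,0,0]},
])

```text
time: 11.9
position: [0.4318, 0.1199, 0.2507]
tool_rot: [-3.113, 0.001, -0.41]
ft_force: [0.3, 0.4, 1.2]
grip_width: 0.728
grip_force: 0.0
```

```bash
python3 -c "
from go import *
go([.43,.12,.25],Q(-15))
for n,f in(('scene','scene0'),('side','side0')):
    d=snap(n,n+'6'); a=cv2.imread(f'pics/{f}.png'); df=cv2.absdiff(a,d['color']).max(2)
    for k,(c,r) in dict(mugbottom=([.459,.2066,.03],10),mugmid=([.459,.2066,.055],10),rimL=([.459-.0415,.2066,.07],4),rimR=([.459,.248,.07],4),spice=([.504,.287,.105],10),salt=([.5556,.355,.085],10),waiting=(deckP(.026,.06,.02),12),free=(deckP(.026,-.06,.02),12),pocket=(deckP(.106,0,.04),6),grip=(deckP(.106,0,.1),6),lane2=(deckP(.157,0,.03),6)).items():
        u,v=proj(d,c).astype(int); g=lambda i:cv2.cvtColor(i,6)[v-r:v+r,u-r:u+r]
        print(n,k,(u,v),'diff',df[v-r:v+r,u-r:u+r].mean().round(1),'before',g(a).mean().round(),g(a).std().round(),'now',g(d['color']).mean().round(),g(d['color']).std().round())
e=load('scene6')['color']; u,v=proj(load('scene6'),[.459,.2066,.05]).astype(int)
for i in (cv2.imread('pics/scene0.png'),e): print(cv2.resize(cv2.cvtColor(i,6)[v-26:v+14,u-24:u+24],(24,20),interpolation=cv2.INTER_AREA))
"
```

```text
t 11.9 pos [0.4318 0.1199 0.2507] F [0.3 0.4 1.2] w 0.728 gf 0.0
  slide [-1.9, -0.1, 0.2] rot [-0.002, -0.0, -0.001]
scene mugbottom (np.int64(338), np.int64(323)) diff 24.5 before 134.0 16.0 now 150.0 26.0
scene mugmid (np.int64(338), np.int64(314)) diff 29.9 before 129.0 16.0 now 155.0 24.0
scene rimL (np.int64(354), np.int64(323)) diff 13.7 before 108.0 25.0 now 121.0 27.0
scene rimR (np.int64(320), np.int64(319)) diff 13.3 before 101.0 28.0 now 112.0 29.0
scene spice (np.int64(286), np.int64(300)) diff 10.3 before 57.0 11.0 now 65.0 12.0
scene salt (np.int64(237), np.int64(309)) diff 13.8 before 104.0 31.0 now 117.0 34.0
scene waiting (np.int64(378), np.int64(272)) diff 19.0 before 116.0 31.0 now 120.0 40.0
scene free (np.int64(415), np.int64(246)) diff 20.4 before 105.0 16.0 now 105.0 26.0
scene pocket (np.int64(379), np.int64(224)) diff 43.5 before 49.0 16.0 now 8.0 6.0
scene grip (np.int64(393), np.int64(210)) diff 29.2 before 21.0 28.0 now 34.0 10.0
scene lane2 (np.int64(362), np.int64(207)) diff 85.2 before 96.0 37.0 now 13.0 19.0
side mugbottom (np.int64(247), np.int64(273
[... 4218 characters left out ...]
89 141 114 126 134  98 174 177 176 176 176 176 176 175 175 171 136
  121  95  84  80  80 137]
 [107  74 113 133 144 113  80 157 177 176 177 176 176 176 176 176 160 131
  135 113  83  79 123 129]
 [107  74  82 130 125  91  79 109 165 177 177 177 177 176 176 173 133 150
  144  95  84 114 140 117]
 [107  75  82  92 126 139  87  98 117 154 172 177 177 175 169 141 118 148
  134  94 125 142 131 130]
 [108  76  82  92  99 114 141 138 108 117 131 146 149 143 127 128 127 134
  135 145 133 137 161 165]
 [108  76  83  93  99 105 110 118 141 147 146 153 146 147 148 152 145 152
  133 125 122 113 133 159]
 [109  77  84  93 100 106 111 114 117 121 125 125 129 132 129 129 130 128
  127 126 123  95  81 120]]
```

```bash
python3 -c "
from bench import ctrl
print(ctrl.close_job())"
```

```text
the job is handed in; nothing more can be done
None
```

The job is handed in: the fresh capsule stands in the mug, the lever is back in the middle with the next capsule gone from its lane spot (it can't be seen under the lever), and the final images show no movement of the waiting capsule, mug, salt shaker or spice jar, at about 12 s of the 56 s allowed.

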